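Release the cleaned eyepiece from the ratchet clamp

ROBOT

A 7-joint arm with a two-finger parallel gripper is mounted at the origin on a cart in front of the work surface, level with it; the furniture and walls round the work are solid. World frame = base frame: x ahead of the robot, y to its left, z up, the work surface at z = 0. Lengths are in m, angles in rad, forces in N, time in s.
With the tool pointing down it reaches from about 0.375 to 0.925 m from the base axis. Payload 3.1 kg.
Tool frame: the origin (TCP) lies midway between the tips of the shut fingers; the grasp point (between the pads) lies 19 mm behind it; x points along the fingers, y is the direction in which the jaws open and shut, and the axes are right-handed (so a half turn about x gives the same grasp; the last joint's range is limited). The gripper opens to 85 mm and grips with 20 to 120 N. Pads are 22 mm wide; open, the fingers measure 114 mm over their backs; the gripper's body (76 mm by 85 mm) begins 54 mm behind the grasp point. The pads swing forward as they close: fully open they stand 13 mm farther back than shut.
Start: joints at [1.097, 0.383, 0.044, 1.598, -0.018, 1.161, -0.05], TCP at [0.239, -0.605, 0.231] pointing down, gripper open.
Joint ranges: [-2.61, 2.61], [-0.41, 2.15], [-1.48, 1.57], [0, 2.5], [-1.57, 4.71], [0.05, 1.97], [-2.85, 2.85]. Speed limits (rad/s): [2.79, 2.79, 3.14, 3.14, 3.14, 3.14, 3.14].

INTERFACE

Orientations are given as a rotation vector (axis times angle).
In Python, from cell import ctrl, viewer, hand_in gives the robot as it stands.
- The arm moves only by the shell command python3 -m inch 'ROWS' [FORCE]. ROWS is JSON, a list of rows, each an object with "linear": the shift along the tool's x, y, z in cm, a list of three; "angular": the turn, a rotation vector about the tool's x, y, z in rad, a list of three; "hand": the closure, from 0 (fully open) to 1 (shut). In form: [{"linear": [dx, dy, dz], "angular": [ax, ay, az], "hand": hand}, ...]. A call has 1 to 12 rows; each row shifts and turns the pose as measured when the row begins, along the tool's axes as they then stand; what a row does not reach is not made up. A row lasts 1/10 s, in which the tool goes at most 50 mm and 8.59 degrees, less where a joint would pass 70% of its speed; a pose out of reach is approached as far as the arm can. A call with a gripper value outside its range is refused whole. The fingers move at their own pace and stop on an object; FORCE is the grip in N (left out, the last holds). Time passes only in rows, so rows that do not move let the fingers close. It gives the time, the measured TCP pose, the force and the opening at its end, in the units of the state.
- ctrl.state(): the state, without advancing time (a new reading comes with each control period).
- viewer.snapshot(name): name is "scene" or "side" or "wrist"; returns a dict with "image" (384x512x3 uint8, red, green, blue), "fx", "fy", "cx", "cy" (pixels), "view" (4x4, takes a point from world to camera coordinates); the wrist camera has in their place "hand_eye" (4x4, takes a point from camera to tool coordinates, whose origin is the TCP and whose axes are the tool frame's). Camera axes: x right, y up, looking along -z (the intrinsics and any distortion apply to the point x, -y, -z); pixel columns grow to the right and rows downward; lengths in m; the calibration is good to about 2 mm. The wrist camera is an equidistant fisheye: a pixel r from the principal point sees the ray r / f radians off the axis. A picture is of the moment at which its call begins: read the wrist's pose just before it. There is no depth.
- hand_in(): hands the job in, once; it reports no verdict.
The state is a dict: "time_s": time; "joint_positions": joint angles; "joint_vel": joint speeds; "joint_efforts": joint torques, N m; "tcp_pos": TCP position; "tcp_rot": TCP orientation; "wrist_force": force on the tool from outside, world axes, zero at the start; "moment": the same for the moment, N m; "width": finger opening in m.
Only numpy, scipy, OpenCV 4.12 (cv2) and the standard library are available. Lean on these libraries where they do the work, as an engineer would, in place of code of your own. Each camera call takes 0.05 s, during which the arm holds its last target. There are 200 camera calls.

TASK

The eyepiece in the quick clamp has been cleaned. With your fingertips press the red release lever on the clamp's sliding jaw down and, keeping it down, push the jaw back along its bar as far as it goes, then take your hand away so that the lever springs up again and the ratchet catches. Leave the eyepiece standing on its rest untouched, and do not shift the other things on the bench.

Things in the scene. Friction and masses are not known exactly. Their poses are not given: they have to be found in the camera images.
- clamp: quick-release ratchet clamp bolted to the bench: aluminium base plate 330 x 90 x 12 mm with a grey V-shaped fixed jaw at its -x end (88 mm high), a toothed steel bar, a grey sliding jaw with a red release lever, and a low grey end stop (42 mm high) at its +x end. Origin: centre of the plate's underside. x runs along the bar in the direction in which the jaw opens; z is up.
- jaw (a joint): travel of the sliding jaw in m: 0 closed on the eyepiece, 0.070 fully back against the end stop. While the lever is up a spring-loaded pawl lies in the saw-tooth rack on the bar (10 mm pitch) and blocks opening; with the lever held down the jaw slides with about 4 N of friction and stays where it is left. If the lever comes up on the way, the next tooth blocks it again.
- jaw_face (a point): centre of the black pad of the sliding jaw that faces the eyepiece, 61 mm above the bench. The jaw head is a grey upright block 60 mm wide, 27 mm thick behind this face, its top 86 mm above the bench.
- release_lever (a joint): angle of the red release lever in rad: 0 up (at rest), 0.22 pressed to its stop. The pawl is clear of the teeth above 0.13. Pressed at the middle of its pad it starts to move at about 2 N and reaches its stop at about 4 N; it springs up when let go.
- thumb_pad (a point): centre of the top of the lever's red ribbed pad (50 mm across the bar, 55 mm along it), 90 mm behind the jaw face; the space to the jaw head in front is clear for 60 mm, the sides are open. Moves with the jaw. 63 mm above the bench at rest, the pad sloping up by 0.22 rad to its rear; pressed to the stop it is level and 54 mm above the bench. Axes as the clamp's when the lever is up.
- lip (a point): middle of the inner (front) face of the lip, 50 mm wide and 23 mm high, to which the rear end of the pad turns up. Pressed, this face is upright, 25 mm behind the middle of the pad, from 54 to 77 mm above the bench; at rest it leans forward by 0.22 rad and its top is 87 mm above the bench. A fingertip that stands on the pressed pad pushes the jaw back by it.
- eyepiece_mid (a point): centre, half-way up, of the black microscope eyepiece (53 mm in diameter, 70 mm tall, loose) that stands upright between the jaws on the clamp's rest, 34 mm above the bench; its top is 104 mm above the bench.
- brush: wooden lens brush, 158 mm long, lying by the clamp; origin under it; long along its y
- cap: black lens cap, 40 mm in diameter, 11 mm high, by the clamp; origin at the centre of its underside
- eyepiece_2: another black eyepiece, 51 mm in diameter, 62 mm tall, standing on the bench; origin at the centre of its underside
- eyepiece_3: another black eyepiece, 50 mm in diameter, 68 mm tall, standing on the bench; origin at the centre of its underside
- loupe: black standing loupe, 37 mm in diameter, 40 mm high; origin at the centre of its underside
- tissue_box: white and green box of lens tissue, 95 x 62 x 21 mm, lying flat; origin at the centre of its underside
- torch: black pen torch, 109 mm long, 22 mm thick, lying near the robot; origin under it
There are look-alikes about, which are no part of the job. Leave any yellow look-alike of the part that bears eyepiece_mid alone.

How it is judged:
By the outcome, as a careful person would: the job done as asked, in the order asked, and still so for the second after the job is handed in, with the robot touching nothing.
It also fails if it takes over 38 s, if anything falls off the work surface, if the arm or the gripper's body presses on something with over 40 N, if the wrist force passes 120 N, or if a joint passes its speed limit or range.

## Working session

There is one attempt and no reset: what is moved stays moved. The work goes in short steps, Python scripts to look and compute and a shell command to move; the robot and the scene stay as the last step left them, time stands still between calls to the robot, and variables do not carry over. Pictures are saved under pics/ and viewed, about 8 in all and at most 12, crops included, and the job is handed in when it is done.

```bash
ls; mkdir -p pics
python3 - <<'E'
from cell import ctrl,viewer
import cv2,pickle
s=ctrl.state();print(s)
for n in("scene","side"):
    d=viewer.snapshot(n);pickle.dump(d,open(n+'.pkl','wb'))
    cv2.imwrite(f'pics/{n}0.png',cv2.resize(d['image'][:,:,::-1],(800,600),interpolation=cv2.INTER_CUBIC))
    print({k:v for k,v in d.items() if k!='image'})
E
```

```text
pics
{'time_s': 0.0, 'joint_positions': array([ 1.09716808,  0.38386527,  0.0438729 ,  1.59960985, -0.01790418,
        1.16119787, -0.04990865]), 'joint_vel': array([ 0.00096167,  0.00011402,  0.00017671, -0.00042354,  0.00096931,
       -0.00281719, -0.0006641 ]), 'joint_efforts': array([-4.00354327e-05, -4.33459675e+01,  1.02466576e+00, -2.49513745e+01,
        1.04461616e-02,  1.14168655e-02, -4.65192898e-07]), 'tcp_pos': array([ 0.23819676, -0.60374941,  0.22985161]), 'tcp_rot': array([ 2.01630192,  0.38625277, -2.01764642]), 'wrist_force': array([ 0.11101594, -0.32894029,  0.06442191]), 'moment': array([ 0.00446407,  0.01847959, -0.01835002]), 'width': 0.08533895110829212}
{'fx': 405.58395463722474, 'fy': 405.58395463722474, 'cx': 254.16023958859014, 'cy': 197.24573832953376, 'view': array([[-0.55009553, -0.83485838, -0.02015902,  0.24289031],
       [ 0.50076343, -0.34908329,  0.79207124, -0.33708215],
       [-0.66830449,  0.42561995,  0.6100957 , -0.83693105],
       [ 0.        ,  0.        ,  0.        ,  1.        ]])}
{'fx': 387.2834633504836, 'fy': 387.2834633504836, 'cx': 261.1633121198597, 'cy': 189.11065615641988, 'view': array([[ 0.99981298, -0.0092278 ,  0.01699549, -0.54437023],
       [-0.01086414,  0.45903408,  0.88835223, -0.05516772],
       [-0.01599905, -0.88837073,  0.45884798, -1.12682362],
       [ 0.        ,  0.        ,  0.        ,  1.        ]])}
```

View pics/scene0.png

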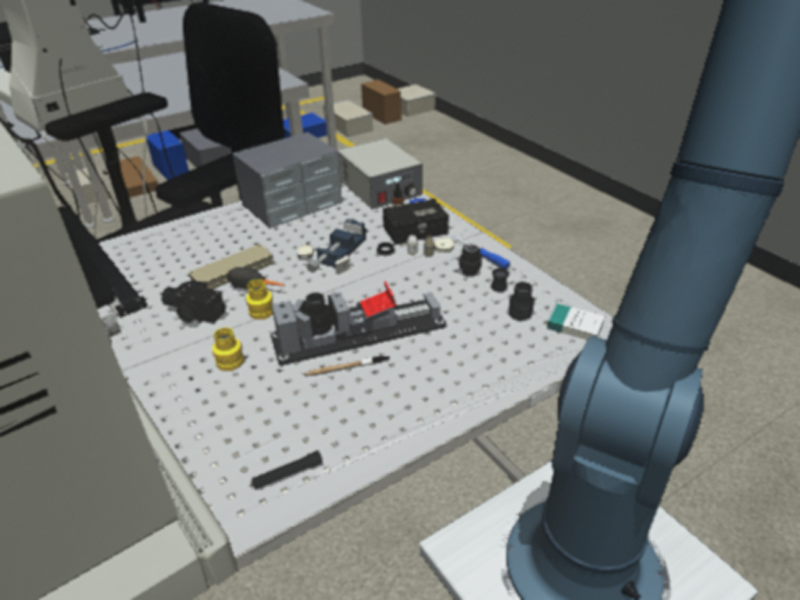

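View pics/side0.png

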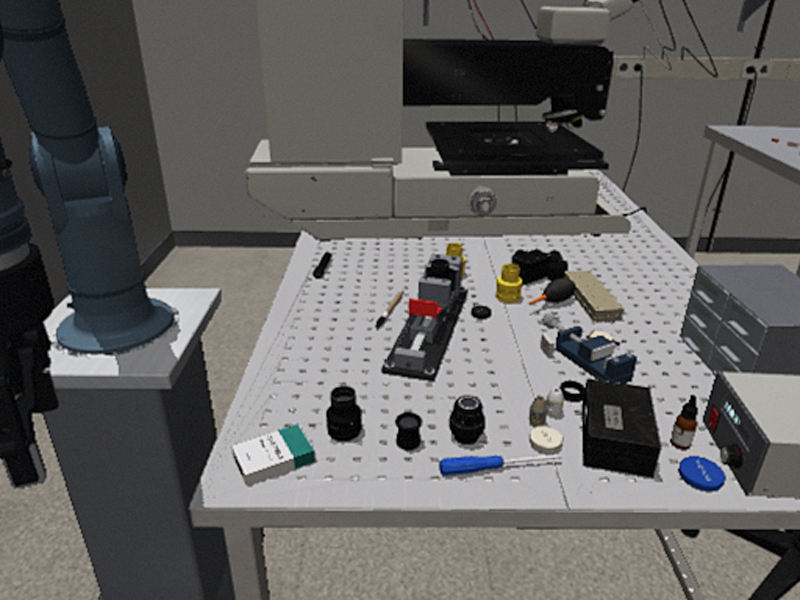

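Both views show the clamp: in scene at about (360,320) with the red lever at (378,300), and in side at about (430,320) with the lever at (424,308). The clamp opens towards the side camera (-y). Next are enlarged crops.

Run:
```python
import cv2,pickle,numpy as np
def crop(n,u0,v0,w,h,k):
    im=pickle.load(open(n+'.pkl','rb'))['image'][v0:v0+h,u0:u0+w,::-1]
    return cv2.resize(im,None,fx=k,fy=k,interpolation=cv2.INTER_CUBIC)
a=crop('scene',165,170,125,75,6); cv2.imwrite('pics/c1.png',a)
b=crop('side',235,150,75,95,6); cv2.imwrite('pics/c2.png',b)
```

```text
(no output)
```

View pics/c1.png

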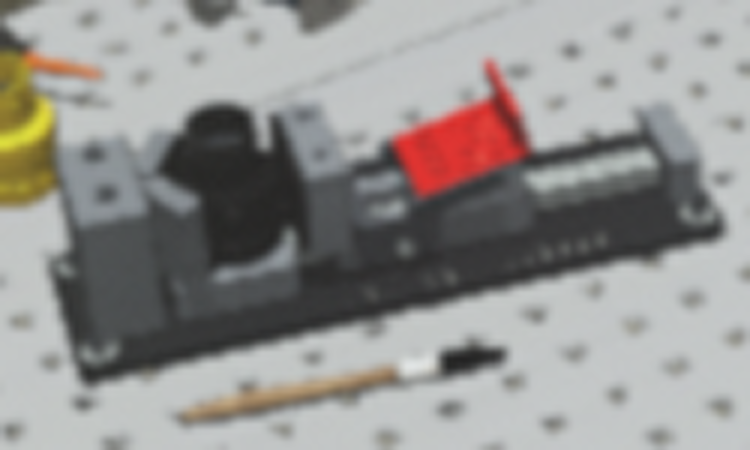

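View pics/c2.png

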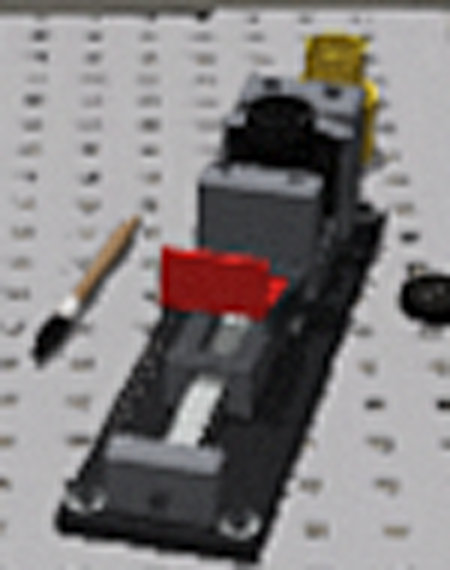

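```bash
cat > fit.py <<'E'
import pickle,numpy as np
from scipy.optimize import least_squares
D={n:pickle.load(open(n+'.pkl','rb')) for n in('scene','side')}
O={'scene':(165,170),'side':(235,150)}
def proj(n,P):
    d=D[n];c=d['view'][:3,:3]@P+d['view'][:3,3]
    return np.array([d['cx']-d['fx']*c[0]/c[2], d['cy']+d['fy']*c[1]/c[2]])
# view, crop px, clamp coords, rides on jaw (x from jaw face)
L=[('side',(60,530),(.165,-.045,0),0),('side',(257,562),(.165,.045,0),0),('side',(385,212),(-.165,.045,.012),0),
('scene',(90,382),(-.165,-.045,0),0),('scene',(722,235),(.165,-.045,0),0),('scene',(52,256),(-.165,.045,.012),0),
('side',(200,178),(.027,-.03,.086),1),('side',(322,185),(.027,.03,.086),1),('scene',(350,150),(.027,-.03,.086),1),
('side',(163,250),(.111,-.025,.087),1),('side',(270,262),(.111,.025,.087),1),('scene',(488,62),(.111,.025,.087),1),
('scene',(395,143),(.063,.025,.057),1),('scene',(425,196),(.063,-.025,.057),1)]
def W(p,q,r):
    x=q[0]+(p[3] if r else 0);c,s=np.cos(p[2]),np.sin(p[2])
    return np.array([p[0]+c*x-s*q[1],p[1]+s*x+c*q[1],q[2]])
def res(p): return np.concatenate([proj(n,W(p,q,r))-(np.array(O[n])+(np.array(a)+.5)/6-.5) for n,a,q,r in L])
if __name__=='__main__':
    s=least_squares(res,[.5,0,-1.57,0],loss='soft_l1');p=s.x;np.save('p.npy',p)
    print(p.round(4));print(res(p).reshape(-1,2).round(1).tolist())
    for k,q,r in(('face',(0,0,.061),1),('pad',(.09,0,.063),1),('lip',(.113,0,.077),1),('stop',(.165,0,.04),0),('eye',(-.0265,0,.069),1)):print(k,W(p,q,r).round(4))
E
python3 fit.py
```

```text
[ 0.5831 -0.0035 -1.827  -0.0505]
[[-1.0, 1.6], [0.3, 1.8], [0.1, -0.3], [-1.6, 0.7], [0.7, -0.0], [-1.2, -0.5], [-1.0, 0.4], [-0.9, 1.7], [-0.3, 1.9], [-0.2, 1.3], [0.1, 1.7], [-1.0, -0.2], [-0.4, -2.3], [-0.6, -1.4]]
face [0.5959 0.0454 0.061 ]
pad [ 0.5731 -0.0417  0.063 ]
lip [ 0.5672 -0.0639  0.077 ]
stop [ 0.5413 -0.1631  0.04  ]
eye [0.6026 0.071  0.069 ]
```

```bash
cat > go.py <<'E'
import numpy as np,sys
from scipy.spatial.transform import Rotation as R
from cell import ctrl
p=np.load('p.npy');ex=np.array([np.cos(p[2]),np.sin(p[2]),0]);ey=np.array([-ex[1],ex[0],0])
def report(target=None,rel=None):
    s=ctrl.state();T=R.from_rotvec(s['tcp_rot']);M=T.as_matrix()
    print('t',s['time_s'],'tcp',s['tcp_pos'].round(4),'F clamp',[round(float(s['wrist_force']@a),1) for a in(ex,ey,[0,0,1])],'w',round(s['width'],4))
    best=[]
    for z in(ex,-ex,ey,-ey):
        x=np.array([0,0,-1.]);G=np.c_[x,np.cross(z,x),z]
        best.append((T.inv()*R.from_matrix(G)).as_rotvec())
    best.sort(key=np.linalg.norm);print('turns',[b.round(3).tolist() for b in best[:3]])
    pad=np.array([p[0],p[1],0])+ex*(p[3]+.09)
    d=s['tcp_pos']-pad;print('rel pad: along',(d@ex).round(4),'across',(d@ey).round(4))
    print('tool axes of clamp x,y:',(M.T@ex).round(3),(M.T@ey).round(3))
    if target is not None: print('to go cm',(100*M.T@(np.array(target)-s['tcp_pos'])).round(2))
if __name__=='__main__': report([float(a) for a in sys.argv[1:4]] if len(sys.argv)>3 else None)
E
python3 go.py .573 -.0417 .16
```

```text
t 0.1 tcp [ 0.2382 -0.6038  0.23  ] F clamp [0.2, 0.1, 0.2] w 0.0854
turns [[0.632, 0.001, 0.002], [-0.939, -0.001, 0.002], [2.203, 0.003, 0.001]]
rel pad: along 0.6287 across -0.1814
tool axes of clamp x,y: [-0.002  0.807  0.591] [-0.002  0.591 -0.807]
to go cm [  7.09 -39.98 -51.77]
```

```bash
python3 -m inch '[{"linear":[0,-3,-3.9],"angular":[0,0,0],"hand":1},{"linear":[0,-3,-3.9],"angular":[0,0,0],"hand":1},{"linear":[0,-3,-3.9],"angular":[0,0,0],"hand":1},{"linear":[0,-3,-3.9],"angular":[0,0,0],"hand":1},{"linear":[0,-3,-3.9],"angular":[0,0,0],"hand":1},{"linear":[0,-3,-3.9],"angular":[0,0,0],"hand":1},{"linear":[0,-3,-3.9],"angular":[0,0,0],"hand":1},{"linear":[0,-3,-3.9],"angular":[0,0,0],"hand":1},{"linear":[0,-3,-3.9],"angular":[0,0,0],"hand":1},{"linear":[0,-3,-3.9],"angular":[0,0,0],"hand":1},{"linear":[0,-3,-3.9],"angular":[0,0,0],"hand":1},{"linear":[0,0,0],"angular":[0,0,0],"hand":1}]' 30; python3 go.py .573 -.0417 .16
```

```text
time_s: 1.3
tcp_pos: [0.518, -0.1291, 0.2224]
tcp_rot: [2.016, 0.384, -2.032]
wrist_force: [0.0, 0.3, 0.3]
width: -0.0
t 1.3 tcp [ 0.518  -0.1291  0.2224] F clamp [-0.3, -0.1, 0.3] w -0.0
turns [[0.624, 0.009, 0.007], [-0.947, 0.002, 0.012], [2.194, 0.014, -0.002]]
rel pad: along 0.0985 across -0.0312
tool axes of clamp x,y: [-0.004  0.812  0.584] [-0.011  0.584 -0.812]
to go cm [ 6.24 -6.12 -8.32]
```

Next I turn so that the narrow side lies along the bar, and finish the approach above the pad.

```bash
python3 -m inch '[{"linear":[0,-3,-4],"angular":[0,0,0],"hand":1},{"linear":[0,-3,-4],"angular":[0,0,0],"hand":1},{"linear":[0,0,0],"angular":[-0.12,0,0],"hand":1},{"linear":[0,0,0],"angular":[-0.12,0,0],"hand":1},{"linear":[0,0,0],"angular":[-0.12,0,0],"hand":1},{"linear":[0,0,0],"angular":[-0.12,0,0],"hand":1},{"linear":[0,0,0],"angular":[-0.12,0,0],"hand":1},{"linear":[0,0,0],"angular":[-0.12,0,0],"hand":1},{"linear":[0,0,0],"angular":[-0.12,0,0],"hand":1},{"linear":[0,0,0],"angular":[-0.12,0,0],"hand":1},{"linear":[0,0,0],"angular":[0,0,0],"hand":1}]'; python3 go.py .573 -.0417 .14
python3 - <<'E'
from cell import ctrl,viewer
import cv2,pickle
s=ctrl.state()
d=viewer.snapshot('wrist');pickle.dump((s,d),open('wrist.pkl','wb'));print(d['fx'],d['cx'],d['cy'],d['hand_eye'])
cv2.imwrite('pics/w1.png',cv2.resize(d['image'][:,:,::-1],(800,600),interpolation=cv2.INTER_CUBIC))
E
```

```text
time_s: 2.4
tcp_pos: [0.5619, -0.0516, 0.215]
tcp_rot: [1.347, 1.128, -1.373]
wrist_force: [-0.2, 0.1, -0.4]
width: 0.0003
t 2.4 tcp [ 0.5619 -0.0516  0.215 ] F clamp [-0.1, -0.2, -0.4] w 0.0003
turns [[0.055, -0.0, 0.024], [-1.516, -0.019, 0.019], [1.626, 0.019, 0.02]]
rel pad: along 0.0124 across -0.0083
tool axes of clamp x,y: [ 0.    -0.055  0.998] [-0.024  0.998  0.055]
to go cm [ 7.48  1.07 -1.18]
297.3186396354542 254.52485628571057 191.96198315167987 [[-1.40818130e-03  2.99259646e-01 -9.54170677e-01 -1.42066236e-01]
 [ 9.99998401e-01 -6.30729246e-04 -1.67363230e-03  8.37944395e-04]
 [-1.10267396e-03 -9.54171508e-01 -2.99258279e-01 -7.67814053e-02]
 [ 0.00000000e+00  0.00000000e+00  0.00000000e+00  1.00000000e+00]]
```

View pics/w1.png

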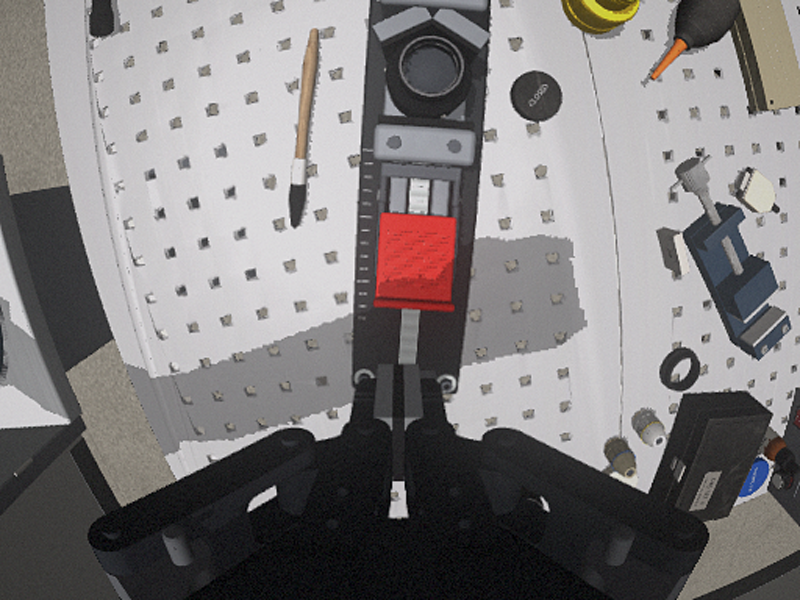

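The wrist view shows the red pad, with its front corners at (382,213) and (455,219) and the lip's top edge at (377,302)–(453,309). The jaw head's rear top edge is at (377,157)–(472,165). The fingertips are shut at about (398,370). I'll triangulate from these.

Run:
```python
import pickle,numpy as np
from scipy.spatial.transform import Rotation as R
from go import ex,ey,p
s,d=pickle.load(open('wrist.pkl','rb'));M=R.from_rotvec(s['tcp_rot']).as_matrix();H=d['hand_eye']
def at(u,v,z):
    a=(u+.5)/1.5625-.5-d['cx'];b=(v+.5)/1.5625-.5-d['cy'];r=np.hypot(a,b);t=r/d['fx']
    c=np.array([np.sin(t)*a/r,-np.sin(t)*b/r,-np.cos(t)])
    D=M@H[:3,:3]@c;o=M@H[:3,3]+s['tcp_pos'];return o+D*(z-o[2])/D[2]
pad=np.array([p[0],p[1],0])+ex*(p[3]+.09)
for n,u,v,z in(('front L',382,213,.057),('front R',455,219,.057),('lip L',377,302,.087),('lip R',453,309,.087),('jaw rear L',377,160,.086),('jaw rear R',472,167,.086),('jaw front L',378,127,.086),('jaw front R',475,134,.086),('plate L',353,377,.012),('plate R',462,383,.012)):
    q=at(u,v,z);print(n,q.round(4),'along',((q-pad)@ex).round(4),'across',((q-pad)@ey).round(4))
```

```text
front L [ 0.5576 -0.008   0.057 ] along -0.0287 across -0.0235
front R [ 0.6034 -0.0209  0.057 ] along -0.0278 across 0.024
lip L [ 0.5457 -0.0575  0.087 ] along 0.0223 across -0.0224
lip R [ 0.5906 -0.0709  0.087 ] along 0.0238 across 0.0244
jaw rear L [0.5634 0.0261 0.086 ] along -0.0631 across -0.0265
jaw rear R [0.6166 0.0117 0.086 ] along -0.0627 across 0.0285
jaw front L [0.5679 0.0449 0.086 ] along -0.0824 across -0.0269
jaw front R [0.6219 0.0305 0.086 ] along -0.0822 across 0.0289
plate L [ 0.5021 -0.14    0.012 ] along 0.1132 across -0.0438
plate R [ 0.5904 -0.1629  0.012 ] along 0.1129 across 0.0474
```

The wrist and bench-camera fixes agree to within 2 mm. I straighten the tool and go down above the pad.

```bash
python3 -m inch '[{"linear":[0,0,0],"angular":[0.055,0,0.024],"hand":1},{"linear":[2.5,0.5,-0.7],"angular":[0,0,0],"hand":1},{"linear":[3,0.4,-0.7],"angular":[0,0,0],"hand":1},{"linear":[3,0,0],"angular":[0,0,0],"hand":1},{"linear":[0,0,0],"angular":[0,0,0],"hand":1}]'; python3 go.py .573 -.0417 .07
```

```text
time_s: 2.95
tcp_pos: [0.5753, -0.0431, 0.1286]
tcp_rot: [1.411, 1.061, -1.409]
wrist_force: [-0.2, -0.5, -0.7]
width: 0.0003
t 2.95 tcp [ 0.5753 -0.0431  0.1286] F clamp [0.6, -0.1, -0.7] w 0.0003
turns [[-0.021, 0.001, -0.003], [1.549, -0.002, -0.004], [-1.592, 0.004, -0.002]]
rel pad: along 0.0009 across 0.0025
tool axes of clamp x,y: [0.001 0.021 1.   ] [ 0.003  1.    -0.021]
to go cm [ 5.86 -0.28 -0.08]
```

```bash
python3 -m inch '[{"linear":[2.5,-0.2,-0.1],"angular":[0,0,0],"hand":1},{"linear":[2,0,-0.1],"angular":[0,0,0],"hand":1},{"linear":[1,0,0],"angular":[0,0,0],"hand":1},{"linear":[0.5,0,0],"angular":[0,0,0],"hand":1},{"linear":[0.5,0,0],"angular":[0,0,0],"hand":1}]'; python3 go.py .573 -.0417 .054
```

```text
time_s: 3.45
tcp_pos: [0.5786, -0.0423, 0.0674]
tcp_rot: [1.42, 1.05, -1.409]
wrist_force: [-0.4, -0.2, 0.7]
width: -0.0
t 3.45 tcp [ 0.5786 -0.0423  0.0674] F clamp [0.3, -0.3, 0.7] w -0.0
turns [[-0.03, 0.001, -0.012], [1.541, -0.008, -0.01], [-1.601, 0.01, -0.008]]
rel pad: along -0.0008 across 0.0055
tool axes of clamp x,y: [0.001 0.03  1.   ] [ 0.012  0.999 -0.03 ]
to go cm [ 1.34 -0.57  0.1 ]
```

```bash
python3 -m inch '[{"linear":[0,-0.5,0],"angular":[0,0,0],"hand":1},{"linear":[0.5,-0.2,0],"angular":[0,0,0],"hand":1},{"linear":[0.4,0,0],"angular":[0,0,0],"hand":1},{"linear":[0.3,0,0],"angular":[0,0,0],"hand":1},{"linear":[0.3,0,0],"angular":[0,0,0],"hand":1}]'; python3 go.py .573 -.0417 .053
```

```text
time_s: 3.95
tcp_pos: [0.574, -0.043, 0.0557]
tcp_rot: [1.421, 1.042, -1.408]
wrist_force: [-2.0, -2.8, 4.2]
width: -0.0002
t 3.95 tcp [ 0.574  -0.043   0.0557] F clamp [3.2, -1.2, 4.2] w -0.0002
turns [[-0.032, 0.004, -0.017], [1.539, -0.011, -0.017], [-1.603, 0.017, -0.011]]
rel pad: along 0.0011 across 0.0012
tool axes of clamp x,y: [0.004 0.032 0.999] [ 0.017  0.999 -0.032]
to go cm [ 0.27 -0.14 -0.1 ]
```

```bash
python3 -m inch '[{"linear":[0.3,0,0],"angular":[0,0,0],"hand":1},{"linear":[0.3,0,0],"angular":[0,0,0],"hand":1},{"linear":[0.3,0,0],"angular":[0,0,0],"hand":1}]'; python3 go.py .573 -.0417 .053
```

```text
time_s: 4.25
tcp_pos: [0.5741, -0.0442, 0.0535]
tcp_rot: [1.417, 1.039, -1.415]
wrist_force: [-9.4, -0.9, 23.3]
width: 0.0002
t 4.25 tcp [ 0.5741 -0.0442  0.0535] F clamp [3.2, -8.9, 23.3] w 0.0002
turns [[-0.034, 0.01, -0.014], [1.536, -0.004, -0.019], [-1.605, 0.019, -0.004]]
rel pad: along 0.0022 across 0.0016
tool axes of clamp x,y: [0.01  0.034 0.999] [ 0.014  0.999 -0.035]
to go cm [ 0.05 -0.18 -0.2 ]
```

The lever is on its stop (z 0.0535, 23 N up). Now I push back in small steps, keeping some downward bias.

```bash
python3 -m inch '[{"linear":[0.1,0,0.5],"angular":[0,0,0],"hand":1},{"linear":[0.15,0,0.5],"angular":[0,0,0],"hand":1},{"linear":[0.15,0,0.5],"angular":[0,0,0],"hand":1},{"linear":[0.15,0,0.5],"angular":[0,0,0],"hand":1}]'; python3 go.py
```

```text
time_s: 4.65
tcp_pos: [0.5738, -0.0512, 0.0537]
tcp_rot: [1.428, 1.047, -1.397]
wrist_force: [-3.1, 5.5, 13.1]
width: 0.0003
t 4.65 tcp [ 0.5738 -0.0512  0.0537] F clamp [-4.5, -4.4, 13.1] w 0.0003
turns [[-0.028, -0.006, -0.021], [1.542, -0.021, -0.012], [-1.599, 0.012, -0.021]]
rel pad: along 0.009 across 0.0031
tool axes of clamp x,y: [-0.006  0.028  1.   ] [ 0.021  0.999 -0.028]
```

```bash
python3 -m inch '[{"linear":[0.15,-0.1,0.8],"angular":[0,0,0],"hand":1},{"linear":[0.15,-0.1,0.8],"angular":[0,0,0],"hand":1},{"linear":[0.15,-0.1,0.8],"angular":[0,0,0],"hand":1},{"linear":[0.15,-0.1,0.8],"angular":[0,0,0],"hand":1},{"linear":[0.15,0,0.8],"angular":[0,0,0],"hand":1}]'; python3 go.py
```

```text
time_s: 5.15
tcp_pos: [0.5693, -0.0684, 0.0537]
tcp_rot: [1.446, 1.06, -1.364]
wrist_force: [-4.8, 5.5, 14.3]
width: 0.0
t 5.15 tcp [ 0.5693 -0.0684  0.0537] F clamp [-4.1, -6.1, 14.3] w 0.0
turns [[-0.016, -0.033, -0.034], [1.554, -0.052, -0.001], [-1.587, 0.001, -0.053]]
rel pad: along 0.0268 across 0.0031
tool axes of clamp x,y: [-0.032  0.017  0.999] [ 0.034  0.999 -0.016]
```

```bash
python3 -m inch '[{"linear":[0.15,-0.1,0.9],"angular":[0,-0.015,-0.01],"hand":1},{"linear":[0.15,-0.1,0.9],"angular":[0,-0.015,-0.01],"hand":1},{"linear":[0.15,-0.1,0.9],"angular":[0,-0.015,-0.01],"hand":1},{"linear":[0.15,-0.1,0.9],"angular":[0,-0.015,-0.01],"hand":1},{"linear":[0.15,-0.1,0.9],"angular":[0,-0.015,-0.01],"hand":1},{"linear":[0.15,-0.1,0.9],"angular":[0,-0.015,-0.01],"hand":1}]'; python3 go.py
python3 - <<'E'
from viewer import x
E
python3 - <<'E'
from cell import ctrl,viewer
import cv2,pickle
d=viewer.snapshot('side')
a=cv2.resize(d['image'][140:250,220:320,::-1],None,fx=5,fy=5,interpolation=cv2.INTER_CUBIC)
cv2.imwrite('pics/s2.png',a)
E
```

```text
time_s: 5.75
tcp_pos: [0.5616, -0.0972, 0.0539]
tcp_rot: [1.37, 1.065, -1.424]
wrist_force: [-1.0, 4.5, 9.1]
width: -0.0002
t 5.75 tcp [ 0.5616 -0.0972  0.0539] F clamp [-4.1, -2.1, 9.1] w -0.0002
turns [[-0.005, 0.029, 0.012], [1.566, 0.032, -0.014], [-1.576, 0.014, 0.032]]
rel pad: along 0.0566 across 0.0029
tool axes of clamp x,y: [0.029 0.005 1.   ] [-0.012  1.    -0.005]Traceback (most recent call last):
  File "<stdin>", line 1, in <module>
ModuleNotFoundError: No module named 'viewer'
```

View pics/s2.png

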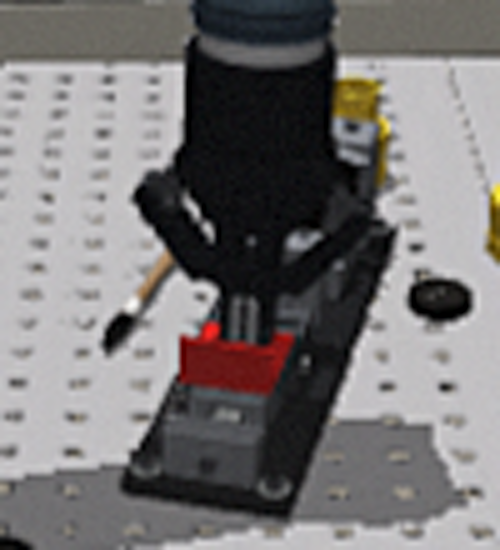

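The jaw has followed: the red lip is at (235,360), just short of the end stop at (215,410), and the fingers are standing on the pad. I continue to the stop.

```bash
python3 -m inch '[{"linear":[0.15,-0.1,0.8],"angular":[0,0,0],"hand":1},{"linear":[0.15,-0.1,0.8],"angular":[0,0,0],"hand":1},{"linear":[0.15,0,0.8],"angular":[0,0,0],"hand":1},{"linear":[0.15,0,0.8],"angular":[0,0,0],"hand":1}]'; python3 go.py
```

```text
time_s: 6.2
tcp_pos: [0.5577, -0.1129, 0.0537]
tcp_rot: [1.38, 1.078, -1.403]
wrist_force: [-3.9, 5.8, 12.2]
width: 0.0003
t 6.2 tcp [ 0.5577 -0.1129  0.0537] F clamp [-4.7, -5.3, 12.2] w 0.0003
turns [[0.005, 0.012, 0.007], [-1.566, 0.004, 0.015], [1.576, 0.015, -0.004]]
rel pad: along 0.0728 across 0.0032
tool axes of clamp x,y: [ 0.012 -0.005  1.   ] [-0.007  1.     0.005]
```

```bash
python3 -m inch '[{"linear":[0.15,-0.1,0.8],"angular":[0,0,0],"hand":1},{"linear":[0.15,-0.1,0.8],"angular":[0,0,0],"hand":1},{"linear":[0.15,0,0.8],"angular":[0,0,0],"hand":1}]'; python3 go.py;python3 -m inch '[{"linear":[0.15,0,0.8],"angular":[0,0,0],"hand":1},{"linear":[0.15,0,0.8],"angular":[0,0,0],"hand":1}]'; python3 go.py
```

```text
time_s: 6.5
tcp_pos: [0.5565, -0.1235, 0.0537]
tcp_rot: [1.391, 1.086, -1.383]
wrist_force: [-1.4, 6.3, 9.3]
width: -0.0
t 6.5 tcp [ 0.5565 -0.1235  0.0537] F clamp [-5.8, -3.0, 9.3] w -0.0
turns [[0.012, -0.005, -0.001], [-1.559, -0.003, -0.005], [1.583, -0.005, 0.003]]
rel pad: along 0.0834 across 0.0047
tool axes of clamp x,y: [-0.005 -0.012  1.   ] [0.001 1.    0.012]
time_s: 6.7
tcp_pos: [0.5573, -0.1289, 0.0535]
tcp_rot: [1.4, 1.093, -1.368]
wrist_force: [-1.0, 7.2, 10.2]
width: -0.0001
t 6.7 tcp [ 0.5573 -0.1289  0.0535] F clamp [-6.7, -2.8, 10.2] w -0.0001
turns [[0.018, -0.018, -0.006], [-1.553, -0.009, -0.019], [1.588, -0.019, 0.009]]
rel pad: along 0.0884 across 0.0068
tool axes of clamp x,y: [-0.018 -0.018  1.   ] [0.006 1.    0.018]
```

```bash
python3 -m inch '[{"linear":[0.12,-0.2,1],"angular":[0,0,0],"hand":1},{"linear":[0.12,-0.1,1.2],"angular":[0,0,0],"hand":1}]'; python3 go.py;python3 -m inch '[{"linear":[0.12,0,1.5],"angular":[0,0,0],"hand":1},{"linear":[0.12,0,1.5],"angular":[0,0,0],"hand":1}]'; python3 go.py
python3 - <<'E'
from cell import ctrl,viewer
import cv2,pickle
d=viewer.snapshot('scene')
a=cv2.resize(d['image'][160:250,180:300,::-1],None,fx=6,fy=6,interpolation=cv2.INTER_CUBIC)
cv2.imwrite('pics/s3.png',a)
E
```

```text
time_s: 6.9
tcp_pos: [0.5568, -0.1324, 0.0532]
tcp_rot: [1.416, 1.106, -1.343]
wrist_force: [3.1, 20.1, 5.8]
width: 0.0002
t 6.9 tcp [ 0.5568 -0.1324  0.0532] F clamp [-20.2, -2.1, 5.8] w 0.0002
turns [[0.026, -0.041, -0.015], [-1.544, -0.021, -0.043], [1.597, -0.044, 0.021]]
rel pad: along 0.0919 across 0.0073
tool axes of clamp x,y: [-0.041 -0.026  0.999] [0.014 1.    0.027]
time_s: 7.1
tcp_pos: [0.5571, -0.1322, 0.0527]
tcp_rot: [1.432, 1.135, -1.31]
wrist_force: [-1.9, 19.2, 16.2]
width: 0.0002
t 7.1 tcp [ 0.5571 -0.1322  0.0527] F clamp [-18.0, -6.7, 16.2] w 0.0002
turns [[0.043, -0.075, -0.016], [-1.527, -0.046, -0.071], [1.613, -0.072, 0.047]]
rel pad: along 0.0916 across 0.0075
tool axes of clamp x,y: [-0.075 -0.042  0.996] [0.014 0.999 0.043]
```

View pics/s3.png

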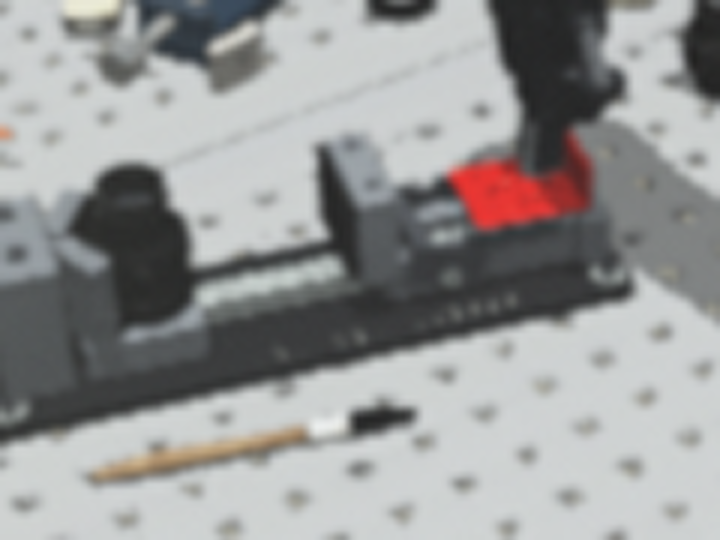

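The jaw is against the end stop: it stalled at 20 N with the head far from the eyepiece, and the lip at (580,170) is over the stop. Now I let up, lifting mostly first and then easing off the lip, so that friction can't drag the jaw forward.

```bash
python3 -m inch '[{"linear":[-0.3,0,0],"angular":[0,0,0],"hand":1},{"linear":[-0.4,0,-0.2],"angular":[0,0,0],"hand":1},{"linear":[-0.4,0,-0.4],"angular":[0,0,0],"hand":1},{"linear":[-0.5,0,-0.4],"angular":[0,0,0],"hand":1}]'; python3 go.py
```

```text
time_s: 7.55
tcp_pos: [0.5599, -0.1178, 0.0691]
tcp_rot: [1.435, 1.142, -1.303]
wrist_force: [1.2, 0.7, -0.9]
width: -0.0001
t 7.55 tcp [ 0.5599 -0.1178  0.0691] F clamp [-0.9, 1.0, -0.9] w -0.0001
turns [[0.047, -0.082, -0.016], [-1.523, -0.052, -0.077], [1.617, -0.078, 0.052]]
rel pad: along 0.077 across 0.0066
tool axes of clamp x,y: [-0.082 -0.046  0.996] [0.014 0.999 0.048]
```

Free of contact. I lift away and look.

```bash
python3 -m inch '[{"linear":[-1,0,-0.1],"angular":[0,0,0],"hand":1},{"linear":[-2,0,-0.1],"angular":[0,0,0],"hand":1},{"linear":[-4,0,0],"angular":[0,0,0],"hand":1},{"linear":[-4,0,0],"angular":[0,0,0],"hand":1},{"linear":[-3,0,0],"angular":[0,0,0],"hand":1},{"linear":[0,0,4],"angular":[0,0,0],"hand":1},{"linear":[0,0,4],"angular":[0,0,0],"hand":1},{"linear":[0,0,0],"angular":[0,0,0],"hand":1}]'; python3 go.py
python3 - <<'E'
from cell import ctrl,viewer
import cv2,pickle,numpy as np
a=viewer.snapshot('scene');b=viewer.snapshot('side')
pickle.dump(a,open('scene2.pkl','wb'))
A=cv2.resize(a['image'][150:250,170:290,::-1],(600,500),interpolation=cv2.INTER_CUBIC)
cv2.imwrite('pics/f1.png',A)
cv2.imwrite('pics/f2.png',cv2.resize(b['image'][:,:,::-1],(800,600),interpolation=cv2.INTER_CUBIC))
E
```

```text
time_s: 8.35
tcp_pos: [0.5341, -0.2132, 0.2097]
tcp_rot: [1.43, 1.138, -1.314]
wrist_force: [-0.8, -0.3, 0.6]
width: 0.0001
t 8.35 tcp [ 0.5341 -0.2132  0.2097] F clamp [0.5, -0.7, 0.6] w 0.0001
turns [[0.042, -0.074, -0.012], [-1.528, -0.049, -0.067], [1.612, -0.067, 0.049]]
rel pad: along 0.1758 across 0.0057
tool axes of clamp x,y: [-0.074 -0.042  0.996] [0.01  0.999 0.043]
```

View pics/f1.png

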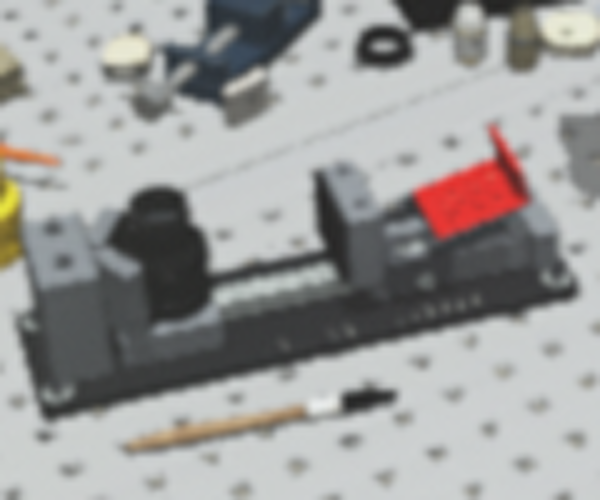

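View pics/f2.png

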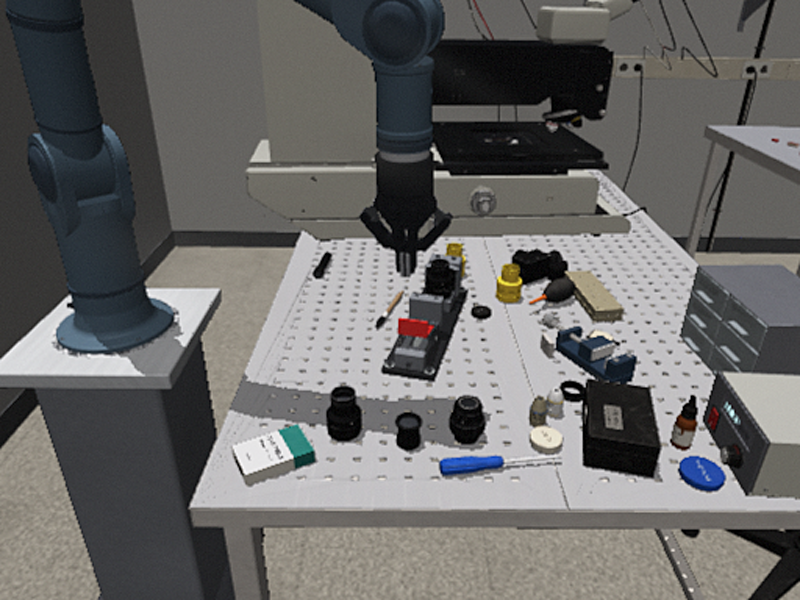

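The side view shows the other objects unmoved and the hand clear. In the scene crop the lever is up: lip top at (493,127), pad front corners at (416,192) and (440,238), and head rear corner at (383,206). I measure the travel with the same fit.

Run:
```python
import numpy as np,fit
from scipy.optimize import least_squares
p=np.load('p.npy')
N=[('scene',(493,127),(.111,.025,.087),(488,62)),('scene',(416,192),(.063,.025,.057),(395,143)),('scene',(440,238),(.063,-.025,.057),(425,196)),('scene',(383,206),(.027,-.03,.086),(350,150))]
for n,a,q,b in N:
    new=np.array((170,150))+(np.array(a)+.5)/5-.5; old=np.array((165,170))+(np.array(b)+.5)/6-.5
    f=lambda u:least_squares(lambda f:fit.proj(n,fit.W([*p[:3],f[0]],q,1))-u,[0]).x[0]
    print(round(f(new)-f(old),4))
u=[np.array(x)/1.5625 for x in((399,318),(435,321))]
print([round(least_squares(lambda f:fit.proj('side',fit.W([*p[:3],f[0]],q,1))-v,[0]).x[0]-p[3],4) for v,q in zip(u,((.111,-.025,.087),(.111,.025,.087)))])
```

```text
0.0709
0.0711
0.0682
0.0684
[np.float64(0.0631), np.float64(0.0519)]
```

The scene view gives about 0.070 m. My coarse side reading says less, so I check the side view in an enlarged crop.

Run:
```python
from cell import viewer
import cv2,numpy as np,pickle
b=viewer.snapshot('side');o=pickle.load(open('side.pkl','rb'))
f=lambda d:cv2.resize(d['image'][170:245,235:310,::-1],(400,400),interpolation=cv2.INTER_CUBIC)
cv2.imwrite('pics/f3.png',np.hstack([f(o),f(b)]))
```

```text
(no output)
```

View pics/f3.png

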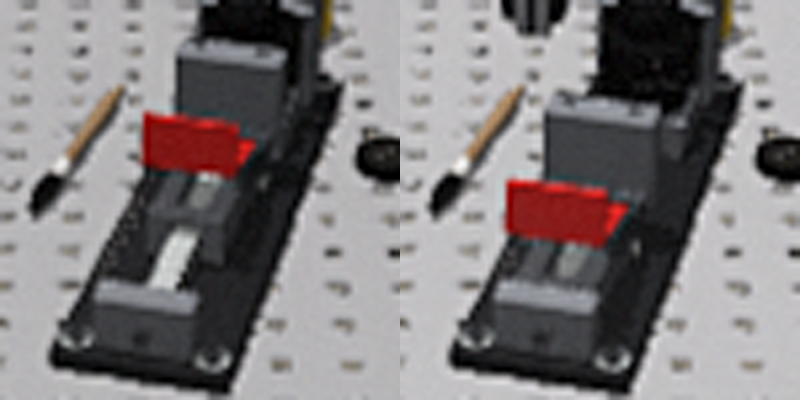

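In the before/after side crops the slide now sits right against the end stop, with no bar visible between them. The lip's top-left corner went from (143,115) to (107,180). The lever is up, and the brush and cap are unmoved.

```bash
python3 -c "
from cell import hand_in
print(hand_in())"
```

```text
the job is handed in; nothing more can be done
None
```

I pressed the red lever to its stop with the shut fingertips, pushed the jaw back by the lip until it stalled against the end stop, and lifted clear. The job is handed in, at about 8.5 s of robot time.

- **Lever:** it reached its stop at z ≈ 0.0535 m (about 23 N upward) and stayed at that height for the whole push. The last pictures show it sprung up again.
- **Jaw travel:** the push stalled at about 20 N. Four points in the scene view put the travel at 0.068 to 0.071 m, against 0.070 m fully back.
- **Disagreeing check:** a rough side-camera reading gave 0.052 to 0.063 m. I put that down to coarse pixel reading and did not recompute it. The enlarged side view shows the slide against the end stop with no gap.
- **Other things:** the eyepiece still stands on its rest, and I saw no change in the other objects in the pictures. I did not measure their positions. The hand was clear of everything, with no contact force.

I could not see directly whether the pawl caught in a tooth. I infer it from the lever being up and the jaw staying back.

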